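# Set the grind of the deli's pepper mill and cap it

### The arm

A 6-joint arm with a two-finger parallel gripper is mounted at the origin on the work surface. World frame = base frame: x ahead of the robot, y to its left, z up, the work surface at z = 0. Lengths are in m, angles in rad, forces in N, time in s.
With the tool pointing down it reaches from about 0.3 to 0.875 m from the base axis. Payload 6.4 kg.
Tool frame: the origin (TCP) lies midway between the tips of the shut fingers; the grasp point (between the pads) lies 19 mm behind it (grip_depth is the z of the grasp point in the tool frame, in m); z points along the fingers, y is the line along which they close (so a half turn about z gives the same grasp; the last joint's range is limited). The gripper opens to 85 mm and grips with 20 to 120 N. Pads are 22 mm wide; open, the fingers measure 114 mm over their backs; the gripper's body (76 mm by 85 mm) begins 54 mm behind the grasp point. The pads swing forward as they close: fully open they stand 13 mm farther back than shut.
Start: joints at [-1.445, 0.181, 1.607, -0, 1.354, -0.206], TCP at [0.187, -0.544, 0.231] pointing down, gripper open.
Joint ranges: [-2.99, 2.99], [-0.89, 2.07], [0.3, 2.58], [-1.14, 4.28], [0, 2.63], [-3.12, 3.12]. Speed limits (rad/s): [2.57, 2.57, 3.01, 3.14, 3.14, 3.14].

### API

Orientations are given as [roll, pitch, yaw] about the fixed x, y, z axes, in that order (R = Rz(yaw) Ry(pitch) Rx(roll)).
In Python, from bench import * gives the robot as it stands.
- The arm moves only by the tool jog_arm, never from a script. Its argument "rows" is a list of rows, each an object of numbers: "tx", "ty", "tz": the shift along the tool's x, y, z in units of 0.04 m (1.0 is 0.04 m); "rx", "ry", "rz": the turn, a rotation vector about the tool's x, y, z in units of 0.12 rad (1.0 is 0.12 rad); "claw": the opening, from 0 (shut) to 1 (fully open). In form: [{"tx": .., "ty": .., "tz": .., "rx": .., "ry": .., "rz": .., "claw": ..}, ...]. A call has 1 to 8 rows; each row shifts and turns the commanded pose from where the row before left it, along the tool's axes as they then stand; what a row does not reach is not made up. A row lasts 1/10 s, in which the tool goes at most 50 mm and 8.59 degrees, less where a joint would pass 70% of its speed; a pose out of reach is approached as far as the arm can. A call with a number of a shift or a turn outside -1 to 1 is refused whole. A call with a gripper value outside its range is refused whole. The fingers move at their own pace and stop on an object; "force" is the grip in N (left out, the last holds). Time passes only in rows, so rows that do not move let the fingers close. It gives the time, the measured TCP pose, the force, the opening and the grip force at its end, in the units of the state.
- state(): the state, without advancing time (a new reading comes with each control period).
- get_image(name): name is "scene" or "top"; returns a dict with "pixels" (420x560x3 uint8, blue, green, red), "range_z" (420x560 float32, m along the optical axis (not along the pixel's ray), 0 where there is no reading), "intrinsics" (3x3 intrinsics, pixels), "origin" and "rotation" of the camera in the world. Camera axes: x right, y down, z forward; pixel columns grow to the right and rows downward; lengths in m; the calibration is good to about 2 mm. A picture is of the moment at which its call begins.
- sign_off(): hands the job in; it is judged then, once.
The state is a dict: "time_s": time; "joint_pos": joint angles; "joint_vel": joint speeds; "joint_torque": joint torques, N m; "ee_pos": TCP position; "eef_rot": TCP orientation; "wrist_force": force on the tool from outside, world axes, zero at the start; "torque": the same for the moment, N m; "finger_gap": finger opening in m; "finger_force": force on a finger pad.
Only numpy, scipy, OpenCV 4.12 (cv2) and the standard library are available. Lean on these libraries where they do the work, as an engineer would, in place of code of your own. Each camera call takes 0.05 s, during which the arm holds its last target. There are 200 camera calls.

### The job

Set the pepper mill to a fresh grind: turn the knurled ring on its top clockwise (seen from above) until you feel the burrs touch, gently, without forcing them together, then back the ring off three clicks. Then put the mill's loose black cap back in the ring's mouth, let go and leave everything else where it is.

Things in the scene. Friction and masses are not known exactly. Their poses are not given: they have to be found in the camera images.
- mill: pepper mill, fixed to the counter: steel box 104 x 104 mm on a black foot 130 x 120 mm, round black deck on top at 150 mm with 20 white ticks 18 degrees apart (they help to judge angles, not where the burrs touch); a spout stands out 23 mm at its -x front. Origin: centre of the tower on the counter's surface; z up, the ring's axis.
- ring: grind ring on the mill: knurled aluminium cylinder, outer diameter 60 mm, 36 mm tall, mouth 40 mm diameter, red flush stripe on its -x side; gripped across at any angle from above. Origin: on its axis at its underside, 2 mm above the deck. Turns about z: clockwise from above closes the burrs; 20 clicks a turn (18 degrees each, at most 0.15 N m to pass), settling into the notch when let go near it.
- ring_top (a point): centre of the ring's mouth, level with its upper rim, 188 mm above the counter, 36 mm above the ring's origin.
- upper_burr: upper burr, hidden in the mill, on the ring's axis 55 mm below the ring's underside; each click anticlockwise lifts it 0.06 mm, far too little to measure by its pose. The burrs touch 1 to 5 clicks clockwise of the ring's start (differs each time), exactly on a notch: three clicks back is 54 degrees from first touch.
- lower_burr: lower burr, hidden in the mill, at a height that differs a little each time. Burr gap = upper burr's origin over this one's (z): 0 at first touch, 0.06 mm per click. Past first touch the ring's resistance climbs steadily, well above a click's: about 0.35 N m in all at 4.5 degrees past it, 0.5 N m at 7.5 degrees; going further forces the burrs. 0.2 to 0.35 N m is a clear touch.
- cap: the mill's loose cap, about 0.1 kg, standing upright on the counter on the mill's -y side: black plug 30 mm diameter, 14 mm tall; above it a black disc 54 mm diameter, 6 mm thick; above that a wooden knob 18 mm diameter, 28 mm tall (20 to 48 mm above its origin). Origin: centre of the plug's underside; z up. Put back, the disc rests on the ring's rim, its origin 22 mm above the ring's.
- spice_tin: red tin, 56 mm diameter, 85 mm tall, bystander on the mill's +y side; origin at its underside
- jar: amber jar with steel lid, 64 mm diameter, 85 mm tall, bystander beyond the cap; origin at its underside
- slate_tag: blank black price slate 80 x 55 mm upright in a small wooden foot, 65 mm tall, bystander behind the mill (+x); origin at its underside
- cheese_wheel: small grey-brown cheese wheel, 114 mm diameter, 42 mm tall, bystander on the wooden board (18 mm thick); origin at its underside
- goat_cheese: white goat's cheese, 52 mm diameter, 30 mm tall, bystander on the wooden board; origin at its underside
- bowl: white bowl, 104 mm diameter, 45 mm tall, bystander; origin at its underside
There are look-alikes about, which are no part of the job. Leave any blue or red look-alike of the cap alone.

How it is judged:
By the outcome, as a careful person would: the job done as asked, in the order asked, and still so for the second after the job is handed in, with the robot touching nothing.
It also fails if it takes over 72 s, if anything falls off the work surface, if the arm or the gripper's body presses on something with over 40 N, if the wrist force passes 120 N, or if a joint passes its speed limit or range.

## Working session

There is one attempt and no reset: what is moved stays moved. The work goes in short steps, Python scripts to look and compute and a tool call to move; the robot and the scene stay as the last step left them, time stands still between calls to the robot, and variables do not carry over. Pictures are saved under pics/ and viewed, at most 10 in all, crops included, and the job is handed in when it is done.

Besides the shell and the picture viewer there is one more tool, called after "Request:" by a JSON object that holds its "method" and its "body". jog_arm: Moves the arm, as the interface text tells. Shifts and turns lie within -1 to 1; 1 stands for 0.04 m of shift or 0.12 rad of turn. Its arguments: {"type":"object","properties":{"rows":{"type":"array","items":{"type":"object","properties":{"tx":{"type":"number","minimum":-1,"maximum":1},"ty":{"type":"number","minimum":-1,"maximum":1},"tz":{"type":"number","minimum":-1,"maximum":1},"rx":{"type":"number","minimum":-1,"maximum":1},"ry":{"type":"number","minimum":-1,"maximum":1},"rz":{"type":"number","minimum":-1,"maximum":1},"claw":{"type":"number"}}}},"force":{"type":"number"}},"required":["rows"]}

```bash
mkdir -p pics; ls; python3 - <<'E'
from bench import *
import cv2
s=state();print({k:s[k] for k in ("time_s","ee_pos","eef_rot","wrist_force","torque","finger_gap")})
for n in("scene","top"):
    g=get_image(n);cv2.imwrite(f"pics/{n}0.png",g["pixels"]);print(n,g["origin"],g["rotation"],g["intrinsics"])
E
```

```text
pics
{'time_s': 0.0, 'ee_pos': array([ 0.18723151, -0.54307983,  0.23037479]), 'eef_rot': array([-3.13985856e+00, -3.81813430e-04,  3.31795241e-01]), 'wrist_force': array([-0.26686875, -0.00930303, -0.56954187]), 'torque': array([ 0.02868253, -0.02551444, -0.01873355]), 'finger_gap': 0.08555167892654593}
scene [1.24481374 0.11330622 1.36722926] [-2.60285877 -0.0026315   1.61131436] [[517.89474092   0.         283.69108422]
 [  0.         517.89474092 204.37385695]
 [  0.           0.           1.        ]]
top [0.41165564 0.09853896 1.45175406] [-3.0522948  -0.00453909 -1.57376183] [[512.46994744   0.         274.42932405]
 [  0.         512.46994744 201.50116356]
 [  0.           0.           1.        ]]
```

View pics/scene0.png

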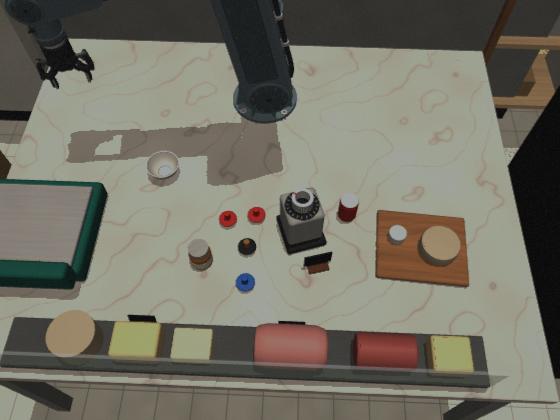

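View pics/top0.png

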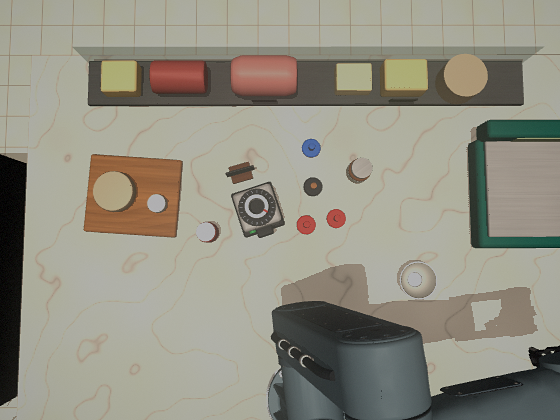

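The top view shows the mill's ring at about (257,206) and the black cap at (313,187). The red look-alikes are at (306,225) and (336,218), the blue one at (311,148), the jar at (360,168) and the tin at (207,232). Next I measure these positions.

```bash
cat > h.py <<'E'
from bench import *
import cv2, numpy as np
from scipy.spatial.transform import Rotation as R
def cloud(n):
    g=get_image(n); d=g["range_z"]; K=g["intrinsics"]
    v,u=np.indices(d.shape)
    c=np.dstack([(u-K[0,2])/K[0,0]*d,(v-K[1,2])/K[1,1]*d,d])
    r=np.array(g["rotation"]); M=r if r.shape==(3,3) else R.from_euler("xyz",r).as_matrix()
    P=c@M.T+g["origin"]; P[d==0]=np.nan
    return g["pixels"],P
def circ(P,m):
    p=P[m][:,:2].astype(np.float32); (c,r)=cv2.minEnclosingCircle(p); return np.round([*c,r,np.median(P[m][:,2]),*p.mean(0),len(p)],4)
def box(P,u,v,r,lo,hi):
    m=np.zeros(P.shape[:2],bool); m[v-r:v+r,u-r:u+r]=1
    return m&(P[...,2]>lo)&(P[...,2]<hi)
E
python3 - <<'E'
from h import *
I,P=cloud("top")
print("ring",circ(P,box(P,257,206,30,.178,.2)))
print("deck",circ(P,box(P,257,206,30,.14,.16)))
print("cap disc",circ(P,box(P,313,187,14,.012,.03)),"knob",circ(P,box(P,313,187,14,.04,.06)))
print("table",P[187,285],P[130,313])
for n,u,v in(("red1",306,225),("red2",336,218),("blue",311,148),("jar",360,168),("tin",207,232),("bowl",417,280)): print(n,circ(P,box(P,u,v,14,.012,.1)))
cv2.imwrite("pics/crop.png",cv2.resize(I[130:260,190:380],None,fx=4,fy=4,interpolation=cv2.INTER_CUBIC))
I,P=cloud("scene")
print("S ring",circ(P,box(P,302,199,20,.178,.2)))
print("S cap disc",circ(P,box(P,247,246,14,.012,.03)),"knob",circ(P,box(P,247,243,14,.04,.06)))
E
```

```text
ring [5.140e-01 1.377e-01 3.060e-02 1.876e-01 5.146e-01 1.374e-01 2.650e+02]
deck [5.146e-01 1.385e-01 6.780e-02 1.486e-01 5.129e-01 1.377e-01 1.272e+03]
cap disc [ 5.831e-01 -1.590e-02  2.710e-02  1.930e-02  5.822e-01 -1.530e-02
  2.420e+02] knob [ 5.831e-01 -1.530e-02  8.800e-03  4.710e-02  5.826e-01 -1.540e-02
  3.400e+01]
table [ 0.58349347  0.0612023  -0.00365167] [ 0.74731537 -0.01987898  0.00368269]
red1 [4.753e-01 4.200e-03 2.670e-02 2.020e-02 4.753e-01 4.400e-03 2.810e+02]
red2 [ 4.928e-01 -8.060e-02  2.690e-02  2.060e-02  4.927e-01 -7.970e-02
  2.870e+02]
blue [ 6.924e-01 -1.230e-02  2.690e-02  2.100e-02  6.920e-01 -1.170e-02
  2.710e+02]
jar [ 6.249e-01 -1.426e-01  3.210e-02  8.270e-02  6.211e-01 -1.380e-01
  4.910e+02]
tin [4.539e-01 2.763e-01 2.860e-02 8.360e-02 4.539e-01 2.726e-01 3.790e+02]
bowl [ 3.240e-01 -2.966e-01  5.050e-02  2.040e-02  3.209e-01 -3.051e-01
  4.380e+02]
S ring [5.160e-01 1.336e-01 3.260e-02 1.874e-01 5.177e-01 1.356e-01 2.480e+02]
S cap disc [ 5.845e-01 -1.840e-02  2.870e-02  2.030e-02  5.877e-01 -1.700e-02
  1.990e+02] knob [ 5.834e-01 -1.860e-02  1.010e-02  4.680e-02  5.853e-01 -1.800e-02
  3.600e+01]
```

View pics/crop.png

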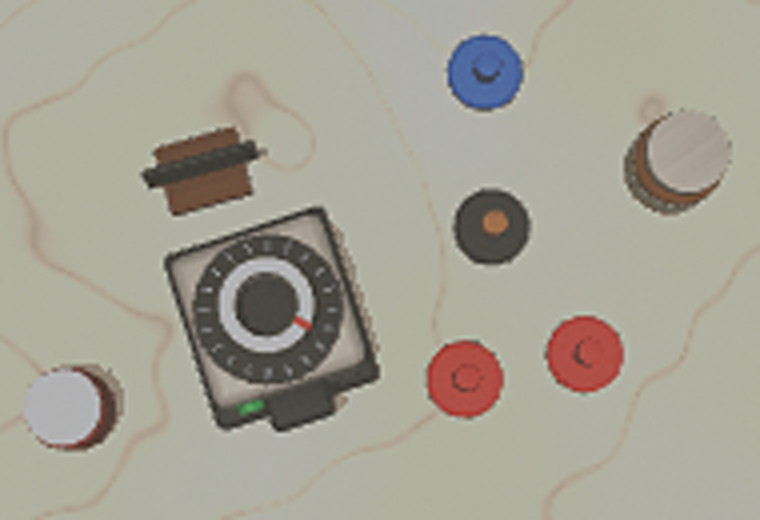

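The crop confirms that the red stripe is at the mill's front right, the cap is upright and clear, and nothing stands close to the ring. Ring at (0.5145, 0.137) and cap at (0.583, -0.016) agree with the sizes and heights given. I'll go above the ring and turn so there is wrist travel for clockwise.

Request:
{"method": "jog_arm", "body": {"rows": [{"tx": 0.553,"ty": -0.559,"claw": 1},{"tx": 0.553,"ty": -0.559},{"tx": 0.553,"ty": -0.559},{"tx": 0.553,"ty": -0.559},{"tx": 0.553,"ty": -0.559},{"tx": 0.553,"ty": -0.559},{"tx": 0.553,"ty": -0.559},{"tx": 0.553,"ty": -0.559}], "force": 40}}

```text
schema error: expected keys tx, ty, tz, rx, ry, rz, claw
```

Request:
{"method": "jog_arm", "body": {"rows": [{"tx": 0.553,"ty": -0.559,"claw": 1},{"tx": 0.553,"ty": -0.559},{"tx": 0.553,"ty": -0.559},{"tx": 0.553,"ty": -0.559},{"tx": 0.553,"ty": -0.559},{"tx": 0.553,"ty": -0.559},{"tx": 0.553,"ty": -0.559},{"tx": 0.553,"ty": -0.559}]}}

```text
schema error: expected keys tx, ty, tz, rx, ry, rz, claw
```

Request:
{"method": "jog_arm", "body": {"rows": [{"tx": 0.553,"ty": -0.559,"claw": 1},{"tx": 0.553,"ty": -0.559},{"tx": 0.553,"ty": -0.559},{"tx": 0.553,"ty": -0.559},{"tx": 0.553,"ty": -0.559},{"tx": 0.553,"ty": -0.559},{"tx": 0.553,"ty": -0.559},{"tx": 0.553,"ty": -0.559}]}}

```text
schema error: expected keys tx, ty, tz, rx, ry, rz, claw
```

Request:
{"method": "jog_arm", "body": {"rows": [{"rz": -1,"claw": 1},{"rz": -1},{"rz": -1},{"rz": -1},{"rz": -1},{"rz": -1},{"rz": -1},{"rz": -1}]}}

```text
schema error: expected keys tx, ty, tz, rx, ry, rz, claw
```

Every row needs all seven keys.

Request:
{"method": "jog_arm", "body": {"rows": [{"tx": 0.83,"ty": -0.84,"tz": 0,"rx": 0,"ry": 0,"rz": 0,"claw": 1},{"tx": 0.83,"ty": -0.84,"tz": 0,"rx": 0,"ry": 0,"rz": 0,"claw": 1},{"tx": 0.83,"ty": -0.84,"tz": 0,"rx": 0,"ry": 0,"rz": 0,"claw": 1},{"tx": 0.83,"ty": -0.84,"tz": 0,"rx": 0,"ry": 0,"rz": 0,"claw": 1},{"tx": 0.83,"ty": -0.84,"tz": 0,"rx": 0,"ry": 0,"rz": 0,"claw": 1},{"tx": 0.83,"ty": -0.84,"tz": 0,"rx": 0,"ry": 0,"rz": 0,"claw": 1},{"tx": 0.83,"ty": -0.84,"tz": 0,"rx": 0,"ry": 0,"rz": 0,"claw": 1},{"tx": 0.83,"ty": -0.84,"tz": 0,"rx": 0,"ry": 0,"rz": 0,"claw": 1}], "force": 40}}

```text
time_s: 1.0
ee_pos: [0.3512, -0.2012, 0.2314]
eef_rot: [3.141, -0.0, 0.331]
wrist_force: [1.6, -0.2, -0.3]
finger_gap: 0.0853
finger_force: 0.0
```

Request:
{"method": "jog_arm", "body": {"rows": [{"tx": 0.83,"ty": -0.84,"tz": 0,"rx": 0,"ry": 0,"rz": 0,"claw": 1},{"tx": 0.83,"ty": -0.84,"tz": 0,"rx": 0,"ry": 0,"rz": 0,"claw": 1},{"tx": 0.83,"ty": -0.84,"tz": 0,"rx": 0,"ry": 0,"rz": 0,"claw": 1},{"tx": 0.83,"ty": -0.84,"tz": 0,"rx": 0,"ry": 0,"rz": 0,"claw": 1},{"tx": 0.83,"ty": -0.84,"tz": 0,"rx": 0,"ry": 0,"rz": 0,"claw": 1},{"tx": 0.83,"ty": -0.84,"tz": 0,"rx": 0,"ry": 0,"rz": 0,"claw": 1},{"tx": 0.83,"ty": -0.84,"tz": 0,"rx": 0,"ry": 0,"rz": 0,"claw": 1},{"tx": 0.83,"ty": -0.84,"tz": 0,"rx": 0,"ry": 0,"rz": 0,"claw": 1}]}}

```text
time_s: 1.8
ee_pos: [0.5149, 0.1398, 0.2312]
eef_rot: [3.141, -0.0, 0.332]
wrist_force: [1.5, -0.2, 0.9]
finger_gap: 0.0852
finger_force: 0.0
```

Request:
{"method": "jog_arm", "body": {"rows": [{"tx": 0,"ty": 0,"tz": 0,"rx": 0,"ry": 0,"rz": -1,"claw": 1},{"tx": 0,"ty": 0,"tz": 0,"rx": 0,"ry": 0,"rz": -1,"claw": 1},{"tx": 0,"ty": 0,"tz": 0,"rx": 0,"ry": 0,"rz": -1,"claw": 1},{"tx": 0,"ty": 0,"tz": 0,"rx": 0,"ry": 0,"rz": -1,"claw": 1},{"tx": 0,"ty": 0,"tz": 0,"rx": 0,"ry": 0,"rz": -1,"claw": 1},{"tx": 0,"ty": 0,"tz": 0,"rx": 0,"ry": 0,"rz": -1,"claw": 1},{"tx": 0,"ty": 0,"tz": 0,"rx": 0,"ry": 0,"rz": -1,"claw": 1},{"tx": 0,"ty": 0,"tz": 0,"rx": 0,"ry": 0,"rz": -1,"claw": 1}]}}

```text
time_s: 2.6
ee_pos: [0.5143, 0.1377, 0.2311]
eef_rot: [-3.141, 0.0, 1.297]
wrist_force: [-0.1, 0.3, 0.1]
finger_gap: 0.0853
finger_force: 0.0
```

```bash
cat > st.py <<'E'
from h import *
s=state()
for k in("time_s","joint_pos","ee_pos","eef_rot","wrist_force","torque","finger_gap","finger_force"): print(k,np.round(s[k],4))
y=s["eef_rot"][2]; print("yaw deg",np.degrees(y))
M=R.from_euler("xyz",s["eef_rot"]).as_matrix()
def to(t): print("units",np.round(M.T@(np.array(t)-s["ee_pos"])/.04,2))
E
python3 -c "
from st import *
to([.5145,.1372,.19]); to([.5145,.1372,.15])"
```

```text
time_s 2.6
joint_pos [0.0385 0.0859 1.7137 0.     1.3423 0.3124]
ee_pos [0.5143 0.1377 0.2311]
eef_rot [-3.1412e+00  1.0000e-04  1.2968e+00]
wrist_force [-0.1295  0.3131  0.0637]
torque [-0.0352  0.0102  0.0507]
finger_gap 0.0853
finger_force 0.0
yaw deg 74.30220821615826
units [-0.01  0.01  1.03]
units [-0.01  0.01  2.03]
```

Request:
{"method": "jog_arm", "body": {"rows": [{"tx": 0,"ty": 0,"tz": 0.6,"rx": 0,"ry": 0,"rz": 0,"claw": 1},{"tx": 0,"ty": 0,"tz": 0.6,"rx": 0,"ry": 0,"rz": 0,"claw": 1},{"tx": 0,"ty": 0,"tz": 0.5,"rx": 0,"ry": 0,"rz": 0,"claw": 1},{"tx": 0,"ty": 0,"tz": 0.3,"rx": 0,"ry": 0,"rz": 0,"claw": 1},{"tx": 0,"ty": 0,"tz": 0,"rx": 0,"ry": 0,"rz": 0,"claw": 1}]}}

```text
time_s: 3.1
ee_pos: [0.5131, 0.1376, 0.1494]
eef_rot: [-3.138, 0.001, 1.292]
wrist_force: [0.1, -0.4, 0.0]
finger_gap: 0.0854
finger_force: 0.0
```

Request:
{"method": "jog_arm", "body": {"rows": [{"tx": 0,"ty": 0,"tz": 0,"rx": 0,"ry": 0,"rz": 0,"claw": 0.6},{"tx": 0,"ty": 0,"tz": 0,"rx": 0,"ry": 0,"rz": 0,"claw": 0.6},{"tx": 0,"ty": 0,"tz": 0,"rx": 0,"ry": 0,"rz": 0,"claw": 0.6},{"tx": 0,"ty": 0,"tz": 0,"rx": 0,"ry": 0,"rz": 0,"claw": 0.6},{"tx": 0,"ty": 0,"tz": 0,"rx": 0,"ry": 0,"rz": 0,"claw": 0.6}], "force": 40}}

```text
time_s: 3.6
ee_pos: [0.5157, 0.1376, 0.1529]
eef_rot: [3.138, -0.001, 1.292]
wrist_force: [-0.2, -0.3, 5.6]
finger_gap: 0.0587
finger_force: 43.3
```

```bash
python3 -c "
from st import *"
```

```text
time_s 3.6
joint_pos [ 3.8400e-02  1.7270e-01  1.7848e+00 -2.0000e-04  1.1808e+00  3.1740e-01]
ee_pos [0.5157 0.1376 0.1529]
eef_rot [ 3.1385e+00 -8.0000e-04  1.2919e+00]
wrist_force [-0.2347 -0.299   5.5809]
torque [-0.1636  0.0318  0.0174]
finger_gap 0.0587
finger_force 43.2675
yaw deg 74.01762437560463
```

A 5.6 N upward force means the tips are grazing the deck. I'll reopen, raise 4 mm and regrip so the torque reading isn't affected.

Request:
{"method": "jog_arm", "body": {"rows": [{"tx": 0,"ty": 0,"tz": 0,"rx": 0,"ry": 0,"rz": 0,"claw": 0.9},{"tx": 0,"ty": 0,"tz": -0.1,"rx": 0,"ry": 0,"rz": 0,"claw": 0.9},{"tx": 0,"ty": 0,"tz": 0,"rx": 0,"ry": 0,"rz": 0,"claw": 0.9},{"tx": 0,"ty": 0,"tz": 0,"rx": 0,"ry": 0,"rz": 0,"claw": 0.6},{"tx": 0,"ty": 0,"tz": 0,"rx": 0,"ry": 0,"rz": 0,"claw": 0.6},{"tx": 0,"ty": 0,"tz": 0,"rx": 0,"ry": 0,"rz": 0,"claw": 0.6},{"tx": 0,"ty": 0,"tz": 0,"rx": 0,"ry": 0,"rz": 0,"claw": 0.6},{"tx": 0,"ty": 0,"tz": 0,"rx": 0,"ry": 0,"rz": 0,"claw": 0.6}], "force": 40}}

```text
time_s: 4.4
ee_pos: [0.5155, 0.1373, 0.156]
eef_rot: [3.139, -0.0, 1.292]
wrist_force: [4.5, -3.6, 4.9]
finger_gap: 0.0585
finger_force: 43.7
```

```bash
python3 -c "
from st import *"
```

```text
time_s 4.4
joint_pos [ 3.8100e-02  1.6880e-01  1.7824e+00 -6.0000e-04  1.1878e+00  3.1740e-01]
ee_pos [0.5155 0.1373 0.156 ]
eef_rot [ 3.1390e+00 -3.0000e-04  1.2917e+00]
wrist_force [ 4.5327 -3.5719  4.8608]
torque [-0.5154 -0.7768  0.1415]
finger_gap 0.0585
finger_force 43.679
yaw deg 74.00888290408128
```

Request:
{"method": "jog_arm", "body": {"rows": [{"tx": 0,"ty": 0,"tz": 0,"rx": 0,"ry": 0,"rz": 0.52,"claw": 0.6},{"tx": 0,"ty": 0,"tz": 0,"rx": 0,"ry": 0,"rz": 0.52,"claw": 0.6},{"tx": 0,"ty": 0,"tz": 0,"rx": 0,"ry": 0,"rz": 0.52,"claw": 0.6},{"tx": 0,"ty": 0,"tz": 0,"rx": 0,"ry": 0,"rz": 0.52,"claw": 0.6},{"tx": 0,"ty": 0,"tz": 0,"rx": 0,"ry": 0,"rz": 0.52,"claw": 0.6},{"tx": 0,"ty": 0,"tz": 0,"rx": 0,"ry": 0,"rz": 0.52,"claw": 0.6},{"tx": 0,"ty": 0,"tz": 0,"rx": 0,"ry": 0,"rz": 0,"claw": 0.6},{"tx": 0,"ty": 0,"tz": 0,"rx": 0,"ry": 0,"rz": 0,"claw": 0.6}]}}

```text
time_s: 5.2
ee_pos: [0.5156, 0.1373, 0.156]
eef_rot: [3.139, -0.001, 0.917]
wrist_force: [4.9, -3.9, 4.0]
finger_gap: 0.0585
finger_force: 43.7
```

```bash
python3 -c "
from st import *"
```

```text
time_s 5.2
joint_pos [ 3.8000e-02  1.6880e-01  1.7824e+00 -8.0000e-04  1.1876e+00  6.9190e-01]
ee_pos [0.5156 0.1373 0.156 ]
eef_rot [ 3.139e+00 -1.200e-03  9.172e-01]
wrist_force [ 4.9481 -3.9032  4.0198]
torque [-0.6663 -0.8255  0.0817]
finger_gap 0.0585
finger_force 43.6855
yaw deg 52.55248036371771
```

Request:
{"method": "jog_arm", "body": {"rows": [{"tx": 0,"ty": 0,"tz": 0,"rx": 0,"ry": 0,"rz": 0.44,"claw": 0.6},{"tx": 0,"ty": 0,"tz": 0,"rx": 0,"ry": 0,"rz": 0.44,"claw": 0.6},{"tx": 0,"ty": 0,"tz": 0,"rx": 0,"ry": 0,"rz": 0.44,"claw": 0.6},{"tx": 0,"ty": 0,"tz": 0,"rx": 0,"ry": 0,"rz": 0.44,"claw": 0.6},{"tx": 0,"ty": 0,"tz": 0,"rx": 0,"ry": 0,"rz": 0.44,"claw": 0.6},{"tx": 0,"ty": 0,"tz": 0,"rx": 0,"ry": 0,"rz": 0.42,"claw": 0.6},{"tx": 0,"ty": 0,"tz": 0,"rx": 0,"ry": 0,"rz": 0,"claw": 0.6},{"tx": 0,"ty": 0,"tz": 0,"rx": 0,"ry": 0,"rz": 0,"claw": 0.6}]}}

```text
time_s: 6.0
ee_pos: [0.5157, 0.1372, 0.1561]
eef_rot: [3.139, -0.002, 0.603]
wrist_force: [5.7, -3.8, 3.9]
finger_gap: 0.0583
finger_force: 44.0
```

```bash
python3 -c "
from st import *"
```

```text
time_s 6.0
joint_pos [ 3.8000e-02  1.6890e-01  1.7823e+00 -1.1000e-03  1.1876e+00  1.0060e+00]
ee_pos [0.5157 0.1372 0.1561]
eef_rot [ 3.1392e+00 -1.9000e-03  6.0320e-01]
wrist_force [ 5.747  -3.8402  3.9004]
torque [-0.7272 -0.8796  0.2189]
finger_gap 0.0583
finger_force 44.007
yaw deg 34.558899608183296
```

```bash
python3 -c "
from st import *
for i in range(5):
    get_image('top'); s=state(); print(s['torque'],np.degrees(s['eef_rot'][2]))"|tail -5
```

```text
[-0.74964395 -0.88306049  0.20193057] 34.562672214016274
[-0.73263945 -0.84766157  0.23837126] 34.56425542104439
[-0.70943184 -0.81168208  0.18635417] 34.56307137973073
[-0.72327485 -0.86094963  0.17056608] 34.56295903697528
[-0.74846956 -0.879485    0.12814555] 34.561191390161326
```

Request:
{"method": "jog_arm", "body": {"rows": [{"tx": 0,"ty": 0,"tz": 0,"rx": 0,"ry": 0,"rz": 0.12,"claw": 0.6},{"tx": 0,"ty": 0,"tz": 0,"rx": 0,"ry": 0,"rz": 0,"claw": 0.6},{"tx": 0,"ty": 0,"tz": 0,"rx": 0,"ry": 0,"rz": 0,"claw": 0.6}]}}

```text
time_s: 6.55
ee_pos: [0.5157, 0.1372, 0.1561]
eef_rot: [3.139, -0.002, 0.589]
wrist_force: [4.6, -3.0, 5.1]
finger_gap: 0.0587
finger_force: 44.0
```

```bash
python3 - <<'E' | tail -5
from st import *
for i in range(5):
    g=get_image('top'); s=state(); print(s['torque'],np.degrees(s['eef_rot'][2]))
E
```

```text
[-0.76403329 -0.91134343  0.17432807] 33.74095810194969
[-0.7969829  -0.91009602  0.17955952] 33.73854557751214
[-0.7627942  -0.86660391  0.22554635] 33.74111221565425
[-0.76565308 -0.90132976  0.20012279] 33.738943403339654
[-0.77553513 -0.8895704   0.19973966] 33.739529364360564
```

Request:
{"method": "jog_arm", "body": {"rows": [{"tx": 0,"ty": 0,"tz": 0,"rx": 0,"ry": 0,"rz": 0.14,"claw": 0.6},{"tx": 0,"ty": 0,"tz": 0,"rx": 0,"ry": 0,"rz": 0,"claw": 0.6},{"tx": 0,"ty": 0,"tz": 0,"rx": 0,"ry": 0,"rz": 0,"claw": 0.6}]}}

```text
time_s: 7.1
ee_pos: [0.5157, 0.1371, 0.156]
eef_rot: [3.139, -0.002, 0.572]
wrist_force: [4.4, -2.9, 5.4]
finger_gap: 0.0586
finger_force: 44.1
```

```bash
cat > rd.py <<'E'
from st import *
a=[]
for i in range(6):
    g=get_image('top'); s=state(); a.append([s['torque'][2],np.degrees(s['eef_rot'][2])])
a=np.array(a); print("MEAN tz %.3f sd %.3f yaw %.2f"%(a[:,0].mean(),a[:,0].std(),a[:,1].mean()))
E
python3 rd.py|tail -1
python3 - <<'E'
from h import *
I,P=cloud("top"); cv2.imwrite("pics/t1.png",cv2.resize(I[165:245,215:305],None,fx=7,fy=7,interpolation=cv2.INTER_CUBIC))
E
```

```text
MEAN tz 0.233 sd 0.021 yaw 32.78
```

View pics/t1.png

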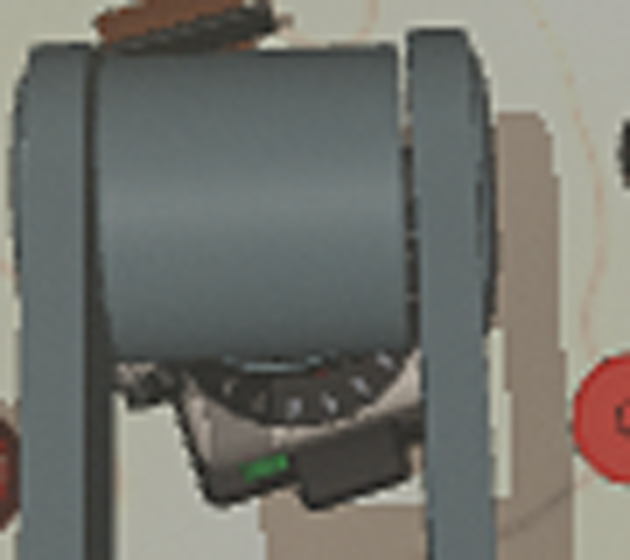

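The stripe now shows at the front, near crop (322,372), so the ring is turning with the fingers. Torque is creeping up and is still inside the gentle band. I'll take another small step.

Request:
{"method": "jog_arm", "body": {"rows": [{"tx": 0,"ty": 0,"tz": 0,"rx": 0,"ry": 0,"rz": 0.15,"claw": 0.6},{"tx": 0,"ty": 0,"tz": 0,"rx": 0,"ry": 0,"rz": 0,"claw": 0.6},{"tx": 0,"ty": 0,"tz": 0,"rx": 0,"ry": 0,"rz": 0,"claw": 0.6}]}}

```text
time_s: 7.75
ee_pos: [0.5157, 0.1371, 0.1561]
eef_rot: [3.139, -0.002, 0.554]
wrist_force: [5.0, -3.0, 4.5]
finger_gap: 0.0587
finger_force: 44.2
```

```bash
python3 rd.py|tail -1
```

```text
MEAN tz 0.261 sd 0.027 yaw 31.76
```

Request:
{"method": "jog_arm", "body": {"rows": [{"tx": 0,"ty": 0,"tz": 0,"rx": 0,"ry": 0,"rz": 0.18,"claw": 0.6},{"tx": 0,"ty": 0,"tz": 0,"rx": 0,"ry": 0,"rz": 0,"claw": 0.6},{"tx": 0,"ty": 0,"tz": 0,"rx": 0,"ry": 0,"rz": 0,"claw": 0.6}]}}

```text
time_s: 8.35
ee_pos: [0.5157, 0.1372, 0.1561]
eef_rot: [3.139, -0.002, 0.533]
wrist_force: [4.7, -4.0, 5.1]
finger_gap: 0.0587
finger_force: 44.3
```

```bash
python3 rd.py|tail -1
```

```text
MEAN tz 0.314 sd 0.028 yaw 30.52
```

The torque has reached 0.314 N·m and is rising steadily, well above a click's 0.15. That is first touch, at the second notch, where the tool yaw would be about 38°. Now I back off to yaw 92°, which is three clicks from touch.

Request:
{"method": "jog_arm", "body": {"rows": [{"tx": 0,"ty": 0,"tz": 0,"rx": 0,"ry": 0,"rz": -0.745,"claw": 0.6},{"tx": 0,"ty": 0,"tz": 0,"rx": 0,"ry": 0,"rz": -0.745,"claw": 0.6},{"tx": 0,"ty": 0,"tz": 0,"rx": 0,"ry": 0,"rz": -0.745,"claw": 0.6},{"tx": 0,"ty": 0,"tz": 0,"rx": 0,"ry": 0,"rz": -0.745,"claw": 0.6},{"tx": 0,"ty": 0,"tz": 0,"rx": 0,"ry": 0,"rz": -0.745,"claw": 0.6},{"tx": 0,"ty": 0,"tz": 0,"rx": 0,"ry": 0,"rz": -0.745,"claw": 0.6},{"tx": 0,"ty": 0,"tz": 0,"rx": 0,"ry": 0,"rz": -0.745,"claw": 0.6},{"tx": 0,"ty": 0,"tz": 0,"rx": 0,"ry": 0,"rz": -0.745,"claw": 0.6}]}}

```text
time_s: 9.45
ee_pos: [0.5156, 0.1373, 0.1561]
eef_rot: [3.139, -0.0, 1.251]
wrist_force: [4.3, -3.7, 5.2]
finger_gap: 0.0588
finger_force: 43.7
```

Request:
{"method": "jog_arm", "body": {"rows": [{"tx": 0,"ty": 0,"tz": 0,"rx": 0,"ry": 0,"rz": -0.745,"claw": 0.6},{"tx": 0,"ty": 0,"tz": 0,"rx": 0,"ry": 0,"rz": -0.745,"claw": 0.6},{"tx": 0,"ty": 0,"tz": 0,"rx": 0,"ry": 0,"rz": -0.745,"claw": 0.6},{"tx": 0,"ty": 0,"tz": 0,"rx": 0,"ry": 0,"rz": -0.745,"claw": 0.6},{"tx": 0,"ty": 0,"tz": 0,"rx": 0,"ry": 0,"rz": 0,"claw": 0.6},{"tx": 0,"ty": 0,"tz": 0,"rx": 0,"ry": 0,"rz": 0,"claw": 0.6}]}}

```text
time_s: 10.05
ee_pos: [0.5155, 0.1374, 0.156]
eef_rot: [3.139, 0.0, 1.605]
wrist_force: [3.5, -2.7, 5.0]
finger_gap: 0.0589
finger_force: 43.8
```

```bash
python3 rd.py|tail -1
```

```text
MEAN tz 0.054 sd 0.021 yaw 91.95
```

Request:
{"method": "jog_arm", "body": {"rows": [{"tx": 0,"ty": 0,"tz": 0,"rx": 0,"ry": 0,"rz": 0,"claw": 1},{"tx": 0,"ty": 0,"tz": 0,"rx": 0,"ry": 0,"rz": 0,"claw": 1},{"tx": 0,"ty": 0,"tz": 0,"rx": 0,"ry": 0,"rz": 0,"claw": 1},{"tx": 0,"ty": 0,"tz": -0.4,"rx": 0,"ry": 0,"rz": 0,"claw": 1},{"tx": 0,"ty": 0,"tz": -0.8,"rx": 0,"ry": 0,"rz": 0,"claw": 1},{"tx": 0,"ty": 0,"tz": -0.8,"rx": 0,"ry": 0,"rz": 0,"claw": 1},{"tx": 0,"ty": 0,"tz": 0,"rx": 0,"ry": 0,"rz": 0,"claw": 1}]}}

```text
time_s: 11.05
ee_pos: [0.5167, 0.1381, 0.2398]
eef_rot: [3.134, -0.0, 1.605]
wrist_force: [0.3, 0.6, 0.0]
finger_gap: 0.0854
finger_force: 0.0
```

```bash
python3 -c "
from st import *
to([.5835,-.0155,.12]); to([.5835,-.0155,.024])"
```

```text
time_s 11.05
joint_pos [3.8900e-02 7.8200e-02 1.7040e+00 3.0000e-04 1.3522e+00 4.2000e-03]
ee_pos [0.5167 0.1381 0.2398]
eef_rot [ 3.1344e+00 -4.0000e-04  1.6054e+00]
wrist_force [0.3151 0.569  0.0394]
torque [ 0.0387 -0.0392  0.0531]
finger_gap 0.0854
finger_force 0.0
yaw deg 91.98169427496731
units [-3.9   1.52  3.01]
units [-3.9   1.5   5.41]
```

Request:
{"method": "jog_arm", "body": {"rows": [{"tx": -0.65,"ty": 0.25,"tz": 0,"rx": 0,"ry": 0,"rz": 0,"claw": 1},{"tx": -0.65,"ty": 0.25,"tz": 0,"rx": 0,"ry": 0,"rz": 0,"claw": 1},{"tx": -0.65,"ty": 0.25,"tz": 0,"rx": 0,"ry": 0,"rz": 0,"claw": 1},{"tx": -0.65,"ty": 0.25,"tz": 0,"rx": 0,"ry": 0,"rz": 0,"claw": 1},{"tx": -0.65,"ty": 0.25,"tz": 0,"rx": 0,"ry": 0,"rz": 0,"claw": 1},{"tx": -0.65,"ty": 0.25,"tz": 0,"rx": 0,"ry": 0,"rz": 0,"claw": 1},{"tx": 0,"ty": 0,"tz": 0,"rx": 0,"ry": 0,"rz": 0,"claw": 1}]}}

```text
time_s: 11.75
ee_pos: [0.58, -0.0189, 0.234]
eef_rot: [-3.14, 0.0, 1.602]
wrist_force: [0.7, -0.1, -0.3]
finger_gap: 0.0851
finger_force: 0.0
```

```bash
python3 - <<'E'
from st import *
to([.5835,-.0155,.024])
I,P=cloud("top"); cv2.imwrite("pics/t2.png",cv2.resize(I[170:240,220:300],None,fx=7,fy=7,interpolation=cv2.INTER_CUBIC))
I0=cv2.imread("pics/top0.png")
c=np.array([.5147,.1376])
for J in(I0,I):
    K=J.astype(int); m=(K[...,2]-K[...,1]>35)&box(P,257,206,14,.1,.25)
    w=(K[...,2]-K[...,1])[m]; p=np.average(P[m][:,:2],axis=0,weights=w)-c
    print("stripe deg",np.degrees(np.arctan2(p[1],p[0])),np.hypot(*p),m.sum())
print("ring",circ(P,box(P,257,206,30,.178,.2)))
E
```

```text
time_s 11.75
joint_pos [-2.3660e-01  1.9130e-01  1.5891e+00 -6.0000e-04  1.3626e+00 -2.6750e-01]
ee_pos [ 0.58   -0.0189  0.234 ]
eef_rot [-3.1401e+00  2.0000e-04  1.6019e+00]
wrist_force [ 0.7477 -0.1464 -0.3053]
torque [-0.0041  0.0549 -0.0292]
finger_gap 0.0851
finger_force 0.0
yaw deg 91.78024860669707
units [0.08 0.1  5.25]
stripe deg -117.93970410224897 0.02516817193572612 9
stripe deg -100.2740952515621 0.02526600893373179 9
ring [5.150e-01 1.379e-01 3.040e-02 1.879e-01 5.149e-01 1.376e-01 2.670e+02]
```

View pics/t2.png

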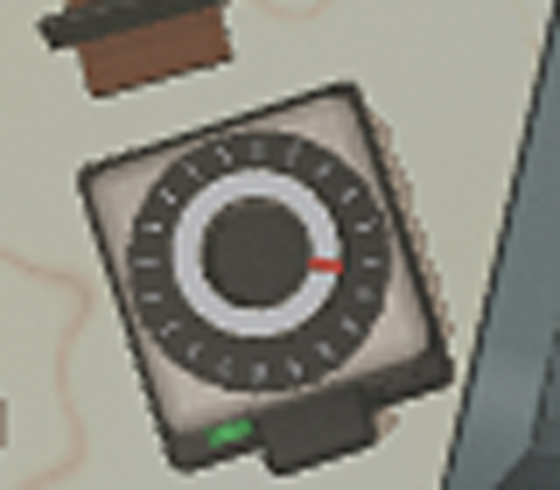

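The stripe at crop (327,266) has turned a net +17.7°, which is two clicks clockwise to touch and three back. The ring is set. Now I fetch the cap.

Request:
{"method": "jog_arm", "body": {"rows": [{"tx": 0.08,"ty": 0.1,"tz": 0.9,"rx": 0,"ry": 0,"rz": 0,"claw": 1},{"tx": 0,"ty": 0,"tz": 0.9,"rx": 0,"ry": 0,"rz": 0,"claw": 1},{"tx": 0,"ty": 0,"tz": 0.9,"rx": 0,"ry": 0,"rz": 0,"claw": 1},{"tx": 0,"ty": 0,"tz": 0.9,"rx": 0,"ry": 0,"rz": 0,"claw": 1},{"tx": 0,"ty": 0,"tz": 0.8,"rx": 0,"ry": 0,"rz": 0,"claw": 1},{"tx": 0,"ty": 0,"tz": 0.5,"rx": 0,"ry": 0,"rz": 0,"claw": 1},{"tx": 0,"ty": 0,"tz": 0.2,"rx": 0,"ry": 0,"rz": 0,"claw": 1},{"tx": 0,"ty": 0,"tz": 0,"rx": 0,"ry": 0,"rz": 0,"claw": 1}]}}

```text
time_s: 12.6
ee_pos: [0.5822, -0.0117, 0.03]
eef_rot: [-3.139, -0.001, 1.606]
wrist_force: [0.2, -0.1, -0.2]
finger_gap: 0.0854
finger_force: 0.0
```

```bash
python3 -c "
from st import *
to([.5835,-.0155,.025])"
```

```text
time_s 12.6
joint_pos [-2.2400e-01  4.5420e-01  1.7092e+00  3.0000e-04  9.8140e-01 -2.5910e-01]
ee_pos [ 0.5822 -0.0117  0.03  ]
eef_rot [-3.1385e+00 -1.1000e-03  1.6058e+00]
wrist_force [ 0.1677 -0.0548 -0.189 ]
torque [-0.0231 -0.0123 -0.0199]
finger_gap 0.0854
finger_force 0.0
yaw deg 92.0035965211196
units [-0.1   0.03  0.12]
```

Request:
{"method": "jog_arm", "body": {"rows": [{"tx": -0.1,"ty": 0.03,"tz": 0.1,"rx": 0,"ry": 0,"rz": 0,"claw": 1},{"tx": 0,"ty": 0,"tz": 0,"rx": 0,"ry": 0,"rz": 0,"claw": 0.5},{"tx": 0,"ty": 0,"tz": 0,"rx": 0,"ry": 0,"rz": 0,"claw": 0.3},{"tx": 0,"ty": 0,"tz": 0,"rx": 0,"ry": 0,"rz": 0,"claw": 0.1},{"tx": 0,"ty": 0,"tz": 0,"rx": 0,"ry": 0,"rz": 0,"claw": 0.1},{"tx": 0,"ty": 0,"tz": 0,"rx": 0,"ry": 0,"rz": 0,"claw": 0.1},{"tx": 0,"ty": 0,"tz": 0,"rx": 0,"ry": 0,"rz": 0,"claw": 0.1},{"tx": 0,"ty": 0,"tz": 0,"rx": 0,"ry": 0,"rz": 0,"claw": 0.1}], "force": 30}}

```text
time_s: 13.4
ee_pos: [0.5851, -0.0169, 0.0276]
eef_rot: [3.141, 0.0, 1.605]
wrist_force: [-0.3, 0.1, 1.3]
finger_gap: 0.0168
finger_force: 30.7
```

Request:
{"method": "jog_arm", "body": {"rows": [{"tx": 0,"ty": 0,"tz": 0,"rx": 0,"ry": 0,"rz": 0,"claw": 0.1},{"tx": 0,"ty": 0,"tz": 0,"rx": 0,"ry": 0,"rz": 0,"claw": 0.1}]}}

```text
time_s: 13.6
ee_pos: [0.5852, -0.0169, 0.0276]
eef_rot: [3.141, 0.0, 1.605]
wrist_force: [-0.5, 0.2, 3.7]
finger_gap: 0.0167
finger_force: 30.7
```

Request:
{"method": "jog_arm", "body": {"rows": [{"tx": 0,"ty": 0,"tz": -0.4,"rx": 0,"ry": 0,"rz": 0,"claw": 0.1},{"tx": 0,"ty": 0,"tz": -0.85,"rx": 0,"ry": 0,"rz": 0,"claw": 0.1},{"tx": 0,"ty": 0,"tz": -0.85,"rx": 0,"ry": 0,"rz": 0,"claw": 0.1},{"tx": 0,"ty": 0,"tz": -0.85,"rx": 0,"ry": 0,"rz": 0,"claw": 0.1},{"tx": 0,"ty": 0,"tz": -0.85,"rx": 0,"ry": 0,"rz": 0,"claw": 0.1},{"tx": 0,"ty": 0,"tz": -0.85,"rx": 0,"ry": 0,"rz": 0,"claw": 0.1},{"tx": 0,"ty": 0,"tz": -0.8,"rx": 0,"ry": 0,"rz": 0,"claw": 0.1},{"tx": 0,"ty": 0,"tz": 0,"rx": 0,"ry": 0,"rz": 0,"claw": 0.1}]}}

```text
time_s: 14.4
ee_pos: [0.5876, -0.0173, 0.252]
eef_rot: [3.132, 0.003, 1.605]
wrist_force: [0.7, -1.3, -0.2]
finger_gap: 0.0167
finger_force: 30.5
```

```bash
python3 - <<'E'
from st import *
to([.515,.1365,.245])
I,P=cloud("scene")
K=P[...,:]; m=(np.hypot(P[...,0]-.585,P[...,1]+.017)<.05)&(P[...,2]>.19)
v,u=np.where(m); print(u.min(),u.max(),v.min(),v.max())
u0,v0=int(np.median(u)),int(np.median(v))
cv2.imwrite("pics/t3.png",cv2.resize(I[v0-50:v0+60,u0-60:u0+60],None,fx=5,fy=5,interpolation=cv2.INTER_CUBIC))
E
```

```text
time_s 14.4
joint_pos [-2.3120e-01  1.8530e-01  1.5594e+00  1.0000e-04  1.3868e+00 -2.6570e-01]
ee_pos [ 0.5876 -0.0173  0.252 ]
eef_rot [3.1318e+00 2.6000e-03 1.6052e+00]
wrist_force [ 0.6896 -1.3025 -0.2397]
torque [ 0.0148 -0.0224  0.004 ]
finger_gap 0.0167
finger_force 30.4885
yaw deg 91.97265300445505
units [ 3.91 -1.68  0.15]
202 254 92 217
```

View pics/t3.png

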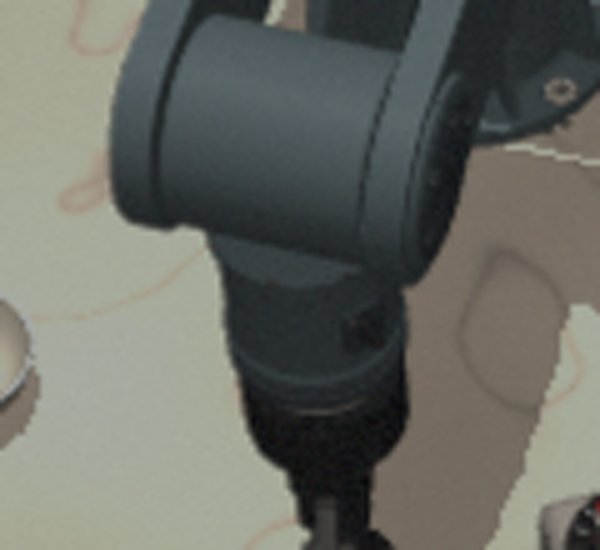

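The crop shows only the wrist and fingers, with the cap just below the frame. I'll check the cap by depth after moving over the mill.

Request:
{"method": "jog_arm", "body": {"rows": [{"tx": 0.65,"ty": -0.28,"tz": 0,"rx": 0,"ry": 0,"rz": 0,"claw": 0.1},{"tx": 0.65,"ty": -0.28,"tz": 0,"rx": 0,"ry": 0,"rz": 0,"claw": 0.1},{"tx": 0.65,"ty": -0.28,"tz": 0,"rx": 0,"ry": 0,"rz": 0,"claw": 0.1},{"tx": 0.65,"ty": -0.28,"tz": 0,"rx": 0,"ry": 0,"rz": 0,"claw": 0.1},{"tx": 0.65,"ty": -0.28,"tz": 0,"rx": 0,"ry": 0,"rz": 0,"claw": 0.1},{"tx": 0.6,"ty": -0.28,"tz": 0,"rx": 0,"ry": 0,"rz": 0,"claw": 0.1},{"tx": 0,"ty": 0,"tz": 0,"rx": 0,"ry": 0,"rz": 0,"claw": 0.1},{"tx": 0,"ty": 0,"tz": 0,"rx": 0,"ry": 0,"rz": 0,"claw": 0.1}]}}

```text
time_s: 15.25
ee_pos: [0.5117, 0.1351, 0.2443]
eef_rot: [-3.14, 0.0, 1.606]
wrist_force: [0.9, 0.1, -1.1]
finger_gap: 0.0167
finger_force: 30.4
```

```bash
python3 - <<'E'
from st import *
to([.5155,.136,.2016])
I,P=cloud("scene")
m=(np.hypot(P[...,0]-.515,P[...,1]-.137)<.05)&(P[...,2]>.2)&(P[...,2]<.26)
v,u=np.where(m); print(u.min(),u.max(),v.min(),v.max())
p=P[m]; print("extents",p.min(0),p.max(0))
d=m&(P[...,2]<s["ee_pos"][2]-.004)&(P[...,2]>s["ee_pos"][2]-.016); print("disc",circ(P,d), P[d].min(0),P[d].max(0))
u0,v0=int(np.median(u)),int(np.median(v))
cv2.imwrite("pics/t4.png",cv2.resize(I[v0-40:v0+60,u0-55:u0+55],None,fx=5,fy=5,interpolation=cv2.INTER_CUBIC))
E
```

```text
time_s 15.25
joint_pos [ 3.3800e-02  6.8000e-02  1.7056e+00 -3.0000e-04  1.3698e+00 -1.7000e-03]
ee_pos [0.5117 0.1351 0.2443]
eef_rot [-3.1397e+00  3.0000e-04  1.6064e+00]
wrist_force [ 0.9157  0.1148 -1.1074]
torque [0.0546 0.0054 0.011 ]
finger_gap 0.0167
finger_force 30.4408
yaw deg 92.03830774895145
units [0.02 0.1  1.07]
292 312 179 195
extents [0.48912547 0.1081105  0.22820212] [0.53892836 0.1603048  0.25937066]
disc [5.123e-01 1.346e-01 2.760e-02 2.359e-01 5.197e-01 1.333e-01 1.630e+02] [0.48912547 0.1081105  0.23074617] [0.53892836 0.1603048  0.24012195]
```

View pics/t4.png

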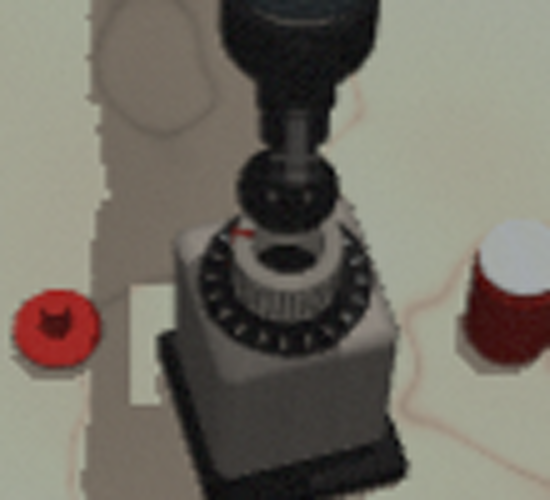

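The cap hangs level above the ring, with the disc around crop (290,190). The disc centre matches the TCP. I'll shift 4 mm in +x and lower.

Request:
{"method": "jog_arm", "body": {"rows": [{"tx": 0.02,"ty": 0.1,"tz": 0.2,"rx": 0,"ry": 0,"rz": 0,"claw": 0.1},{"tx": 0,"ty": 0,"tz": 0.2,"rx": 0,"ry": 0,"rz": 0,"claw": 0.1},{"tx": 0,"ty": 0,"tz": 0.2,"rx": 0,"ry": 0,"rz": 0,"claw": 0.1},{"tx": 0,"ty": 0,"tz": 0.2,"rx": 0,"ry": 0,"rz": 0,"claw": 0.1},{"tx": 0,"ty": 0,"tz": 0.1,"rx": 0,"ry": 0,"rz": 0,"claw": 0.1},{"tx": 0,"ty": 0,"tz": 0,"rx": 0,"ry": 0,"rz": 0,"claw": 0.1},{"tx": 0,"ty": 0,"tz": 0,"rx": 0,"ry": 0,"rz": 0,"claw": 0.1}]}}

```text
time_s: 16.0
ee_pos: [0.5166, 0.1357, 0.2094]
eef_rot: [3.142, 0.0, 1.605]
wrist_force: [-0.5, 1.3, -1.6]
finger_gap: 0.0166
finger_force: 30.4
```

```bash
python3 -c "
from st import *
to([.5155,.136,.2016])"
```

```text
time_s 16.0
joint_pos [ 3.4600e-02  1.1060e-01  1.7324e+00 -0.0000e+00  1.2986e+00  3.0000e-04]
ee_pos [0.5166 0.1357 0.2094]
eef_rot [3.1415 0.     1.605 ]
wrist_force [-0.5241  1.2832 -1.5802]
torque [ 0.0118  0.0523 -0.0416]
finger_gap 0.0166
finger_force 30.4422
yaw deg 91.96236893033985
units [ 0.01 -0.03  0.19]
```

Bottom of the plug is now inside the mouth with no contact force. I'll lower the last few millimetres.

Request:
{"method": "jog_arm", "body": {"rows": [{"tx": 0.01,"ty": -0.03,"tz": 0.08,"rx": 0,"ry": 0,"rz": 0,"claw": 0.1},{"tx": 0,"ty": 0,"tz": 0.05,"rx": 0,"ry": 0,"rz": 0,"claw": 0.1},{"tx": 0,"ty": 0,"tz": 0.04,"rx": 0,"ry": 0,"rz": 0,"claw": 0.1},{"tx": 0,"ty": 0,"tz": 0,"rx": 0,"ry": 0,"rz": 0,"claw": 0.1},{"tx": 0,"ty": 0,"tz": 0,"rx": 0,"ry": 0,"rz": 0,"claw": 0.1}]}}

```text
time_s: 16.5
ee_pos: [0.5153, 0.1361, 0.2025]
eef_rot: [3.142, -0.0, 1.605]
wrist_force: [0.8, 0.2, -0.7]
finger_gap: 0.0166
finger_force: 30.4
```

Request:
{"method": "jog_arm", "body": {"rows": [{"tx": 0,"ty": 0,"tz": 0.02,"rx": 0,"ry": 0,"rz": 0,"claw": 0.1},{"tx": 0,"ty": 0,"tz": 0,"rx": 0,"ry": 0,"rz": 0,"claw": 0.3},{"tx": 0,"ty": 0,"tz": 0,"rx": 0,"ry": 0,"rz": 0,"claw": 0.6},{"tx": 0,"ty": 0,"tz": 0,"rx": 0,"ry": 0,"rz": 0,"claw": 0.6},{"tx": 0,"ty": 0,"tz": 0,"rx": 0,"ry": 0,"rz": 0,"claw": 0.6},{"tx": 0,"ty": 0,"tz": -0.4,"rx": 0,"ry": 0,"rz": 0,"claw": 0.6},{"tx": 0,"ty": 0,"tz": -0.8,"rx": 0,"ry": 0,"rz": 0,"claw": 0.6},{"tx": 0,"ty": 0,"tz": -0.8,"rx": 0,"ry": 0,"rz": 0,"claw": 0.6}]}}

```text
time_s: 17.3
ee_pos: [0.5148, 0.136, 0.282]
eef_rot: [-3.14, -0.0, 1.605]
wrist_force: [0.3, -0.1, 0.2]
finger_gap: 0.0512
finger_force: 0.0
```

Request:
{"method": "jog_arm", "body": {"rows": [{"tx": -0.8,"ty": 0,"tz": -0.4,"rx": 0,"ry": 0,"rz": 0,"claw": 0.6},{"tx": -0.8,"ty": 0,"tz": 0,"rx": 0,"ry": 0,"rz": 0,"claw": 0.6},{"tx": -0.8,"ty": 0,"tz": 0,"rx": 0,"ry": 0,"rz": 0,"claw": 0.6},{"tx": -0.8,"ty": 0,"tz": 0,"rx": 0,"ry": 0,"rz": 0,"claw": 0.6},{"tx": -0.8,"ty": 0,"tz": 0,"rx": 0,"ry": 0,"rz": 0,"claw": 0.6},{"tx": -0.8,"ty": 0,"tz": 0,"rx": 0,"ry": 0,"rz": 0,"claw": 0.6},{"tx": 0,"ty": 0,"tz": 0,"rx": 0,"ry": 0,"rz": 0,"claw": 0.6},{"tx": 0,"ty": 0,"tz": 0,"rx": 0,"ry": 0,"rz": 0,"claw": 0.6}]}}

```text
time_s: 18.1
ee_pos: [0.5218, -0.0563, 0.2976]
eef_rot: [-3.141, -0.0, 1.603]
wrist_force: [-0.3, -0.5, 0.0]
finger_gap: 0.0512
finger_force: 0.0
```

```bash
python3 - <<'E'
from st import *
I,P=cloud("top")
print("disc",circ(P,box(P,257,206,25,.185,.203)),"knob",circ(P,box(P,257,206,25,.21,.235)))
cv2.imwrite("pics/t5.png",cv2.resize(I[150:250,190:330],None,fx=5,fy=5,interpolation=cv2.INTER_CUBIC))
E
```

```text
time_s 18.1
joint_pos [-3.3410e-01  1.7600e-02  1.6504e+00  4.0000e-04  1.4739e+00 -3.6650e-01]
ee_pos [ 0.5218 -0.0563  0.2976]
eef_rot [-3.1414e+00 -5.0000e-04  1.6032e+00]
wrist_force [-0.3073 -0.483   0.0413]
torque [ 0.0327 -0.0174 -0.0333]
finger_gap 0.0512
finger_force 0.0
yaw deg 91.85497772884932
disc [5.146e-01 1.378e-01 2.980e-02 1.930e-01 5.139e-01 1.376e-01 3.960e+02] knob [5.144e-01 1.367e-01 8.700e-03 2.221e-01 5.137e-01 1.367e-01 4.300e+01]
```

View pics/t5.png

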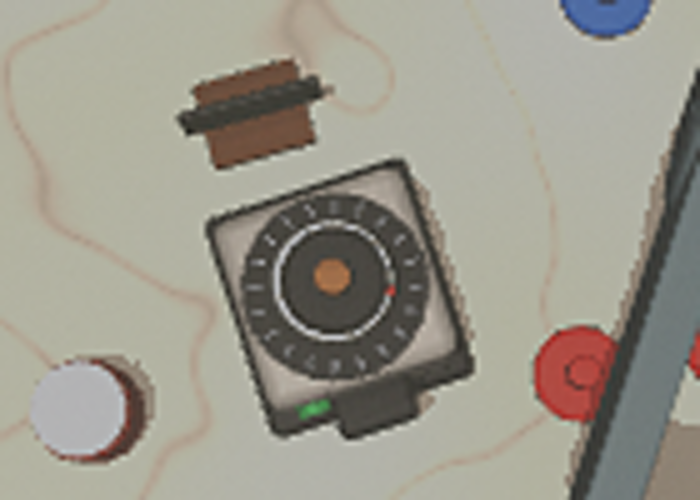

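The cap sits centred in the ring at crop (333,276): knob top at 0.222 m, as expected when seated. The stripe at (391,290) is unchanged, and the neighbours in view have not moved. I'm handing in.

```bash
python3 -c "
from bench import *
print(sign_off())"
```

```text
the job is handed in; nothing more can be done
None
```

The mill is set for a fresh grind: the burrs touched two clicks clockwise of the start (about 0.3 N·m felt), the ring was backed off three clicks, the black cap is seated in its mouth, and the job was handed in at about 18 s of the 72 s allowed.

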